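Flick the refill-day wheel to the red tab and press its lock key

TASK

The cups were refilled today, so set the day marker: with a fingertip, flick the tabs of its wheel on, click by click and anticlockwise seen from above, until the red tab stands at the tip of the yellow arrow, and do not go a click past it. Only then press the green lock key fully down and let it spring back. Work gently with the fingertips only: do not lift, tip or shove the marker, and leave everything else on the shelf as it stands.

Things in the scene. Friction and masses are not known exactly. Their poses are not given: they have to be found in the camera images.
- marker: Day marker, a loose heavy stand (1.2 to 2.4 kg; slides only if shoved). Steel plate 130 (x) x 270 (y) x 12 mm high; origin at the centre of its underside, z up; its -x side faces the robot within 0.36 rad of yaw. On it: a grey pedestal (88 mm across, up to 40 mm high, axis at x 0, y +60 mm) under the wheel, and one (52 mm across, 32 mm high) with the green key at x 0, y -70 mm.
- day_wheel (a joint): Turn of the wheel (rad) about the marker's z, growing anticlockwise from above; 0 = red tab at the arrow. One click = 0.8976 rad; a spring detent holds the wheel at each whole click. It starts 2, 3 or 4 clicks short (about -1.80, -2.69 or -3.59). A stop behind -4 clicks bars the way round backwards; it could go one click past 0.
- wheel_hub (a point): Wheel centre on its axis, at the height of the tabs' top edges, 64 mm above the shelf. The wheel: a blue disc 80 mm across (heights 42 to 56 mm) with seven evenly spaced upright radial tabs, 6 mm thick, from 36 to 66 mm off the axis, heights 44 to 64 mm; six white, one red. A fixed black boss (20 mm across, 67 mm high) stands at the centre.
- pointer (a point): Tip of the fixed yellow arrow, 38 mm from the wheel's axis in the marker's +x direction, 64 mm above the shelf; it lies over the disc, not among the tabs. At every click a tab stands at the arrow; opposite, on the -x side, is then the middle of a gap between two tabs, each 0.449 rad from it.
- red_tab (a point): On the top edge of the red tab, 51 mm from the wheel's axis; turns with the wheel. Pushing any tab sideways takes about 1 to 2 N; once pushed about 10 degrees past half a click the wheel snaps on to the next click by itself and does not run on.
- lock_key (a joint): Travel of the green lock key in m: 0 = up, 0.006 = fully down; springs back when let go. Fully down takes about 5 N, straight down.
- lock_key_top (a point): Centre of the top face of the green lock key, a round button 28 mm across in a black collar 44 mm across, its top 54 mm above the shelf, 130 mm from the wheel's axis in the marker's -y direction.
- sugar_bowl: Bystander: white ceramic sugar bowl with blue lid, 96 mm across, 87 mm high, stands about 210 mm from the marker's centre on its +y side. Origin at the centre of its underside.
- squeezer: Bystander: wooden citrus squeezer lying flat, about 195 mm long, 64 mm wide, 38 mm high, on the marker's -y side. Origin at its middle, on the underside; x along its length.
- cup: Bystander: orange plastic cup upside down, 72 mm across, 85 mm high, on the marker's +x side behind the key. Origin at the centre of its underside.
- cup_stack: Bystander: stack of yellow plastic cups upside down, 72 mm across, 140 mm high, far out at one side. Origin at the centre of its underside.
- jar: Bystander: amber glass jar with steel cap, 68 mm across, 110 mm high, far out at one side. Origin at the centre of its underside.

How it is judged:
On the way, in this order (a step that is already met when the one before it is completed fails the run):
1. the red tab stands at the arrow, with the lock key still up (value of joint day_wheel between -0.15 and 0.15 rad and value of joint lock_key below 0.002 m), for 0.2 s.
2. the lock key is pressed down (4.5 of its 6 mm) with the red tab at the arrow (value of joint day_wheel between -0.2 and 0.2 rad and value of joint lock_key above 0.0045 m), for 0.02 s.
At the end, for the whole second after the job is handed in: The red tab stands at the arrow (wheel within 0.15 rad of 0), the key has been pressed (at least 4.5 mm) after that and is up again (under 1.5 mm), the marker stands flat within 25 mm of where it was, and every bystander is upright within 30 mm of its place (value of joint day_wheel between -0.15 and 0.15 rad and value of joint lock_key below 0.0015 m and distance of marker from where it was at the start of the episode below 0.025 m and angle between marker's own z axis and vertical below 0.05 rad and linear speed of marker below 0.02 m/s and distance of each of sugar_bowl, squeezer, cup, cup_stack, jar from where it was at the start of the episode below 0.03 m and angle between each of sugar_bowl, squeezer, cup, cup_stack, jar's own z axis and vertical below 0.2 rad); the robot touches nothing.
It fails at once if the wheel is taken past the red tab (more than half a click) (value of joint day_wheel above 0.5 rad).
It fails at once if the lock key is pressed (over 3 mm) while the red tab is not at the arrow (value of joint lock_key above 0.003 m and (value of joint day_wheel below -0.25 rad or value of joint day_wheel above 0.25 rad)).
It fails at once if the marker is lifted (over 8 mm), tipped or shoved (over 25 mm) (height (world z) of marker above 0.008 m or angle between marker's own z axis and vertical above 0.1 rad or distance of marker from where it was at the start of the episode above 0.025 m).
It fails at once if the wheel is handled roughly (over 25 N), or the wheel or key is worked with the arm or the gripper's body instead of the fingers (contact force between the fingers and day_wheel above 25 N or contact force between the arm and day_wheel above 1 N or contact force between the arm and lock_key above 1 N).
It fails at once if a bystander is moved by over 30 mm, lifted or tipped (distance of any of sugar_bowl, squeezer, cup, cup_stack, jar from where it was at the start of the episode above 0.03 m or angle between any of sugar_bowl, squeezer, cup, cup_stack, jar's own z axis and vertical above 0.2 rad).
It also fails if it takes over 58 s, if anything falls off the work surface, if the arm or the gripper's body presses on something with over 40 N, if the wrist force passes 120 N, or if a joint passes its speed limit or range.

ROBOT

A 6-joint arm with a two-finger parallel gripper is mounted at the origin on the work surface. World frame = base frame: x ahead of the robot, y to its left, z up, the work surface at z = 0. Lengths are in m, angles in rad, forces in N, time in s.
With the tool pointing down it reaches from about 0.25 to 0.775 m from the base axis. Payload 8.9 kg.
Tool frame: the origin (TCP) lies at the very end of the fingers, on their centre line; the grasp point (between the pads) lies 19 mm behind it; y points along the fingers, x is the direction in which the jaws open and shut, and the axes are right-handed (so a half turn about y gives the same grasp; the last joint's range is limited). The gripper opens to 85 mm and grips with 20 to 120 N. Pads are 22 mm wide; open, the fingers measure 114 mm over their backs; the gripper's body (76 mm by 85 mm) begins 54 mm behind the grasp point. The pads swing forward as they close: fully open they stand 13 mm farther back than shut.
Start: joints at [1.005, 0.291, -0.153, 1.127, 0, 1.431], TCP at [0.217, 0.478, 0.231] pointing down, gripper open.
Joint ranges: [-2.52, 2.52], [-0.91, 1.74], [-1.3, 1.37], [-1.96, 2.02], [-1.52, 1.47], [-3.14, 3.14]. Speed limits (rad/s): [2.22, 2.22, 2.79, 3.14, 3.14, 3.14].

INTERFACE

Orientations are given as a rotation vector (axis times angle).
In Python, from bench import bot gives the robot as it stands.
- The arm moves only by the tool carry_out, never from a script. Its argument "rows" is a list that holds one entry, the list of rows, each a list of 6 numbers: the shift along the tool's x, y, z in m, then the turn, a rotation vector about the tool's x, y, z in degrees. A call has 1 to 10 rows; each row shifts and turns the commanded pose from where the row before left it, along the tool's axes as they then stand; what a row does not reach is not made up. A row lasts 1/8 s, in which the tool goes at most 62.5 mm and 10.7 degrees, less where a joint would pass 70% of its speed; a pose out of reach is approached as far as the arm can. A call with a gripper value outside its range is refused whole. "grip" is the gripper command: -1 is shut, 1 is fully open, values between are in proportion, set as the call begins (left out, the last holds). The fingers move at their own pace and stop on an object; the grip force is fixed at half the most. Time passes only in rows, so rows that do not move let the fingers close. It gives the time, the measured TCP pose, the force and the opening at its end, in the units of the state.
- bot.get_state(): the state, without advancing time (a new reading comes with each control period).
- bot.capture(name): name is "scene" or "side" or "wrist"; returns the picture (400x640x3 uint8, red, green, blue); there is no depth.
- bot.get_calibration(name): a dict with "fx", "fy", "cx", "cy" (pixels), "extrinsics" (4x4, takes a point from camera to world coordinates); the wrist camera has in their place "hand_eye" (4x4, takes a point from camera to tool coordinates, whose origin is the TCP and whose axes are the tool frame's). Camera axes: x right, y down, z forward; pixel columns grow to the right and rows downward; lengths in m; the calibration is good to about 2 mm. A picture is of the moment at which its call begins: read the wrist's pose just before it. get_calibration takes no time and is no camera call.
- bot.hand_in(): hands the job in, once; it reports no verdict.
Trained networks look in the newest picture that a camera, given by its name, has taken for a name from the list of things; names that differ only in an ending like _2 or _b are one class to them, and where a whole thing is asked for, a point or a joint stands for the part that bears it (a point fixed in the world has none). Each returns a list of dicts, best first, with "p" (0 to 1); they miss things now and then, are a little off and sometimes report something else, mostly with a low value. They report only what shows in the picture. A call takes as long as a camera call.
- bot.look_for(camera, name): "location" ([x, y, z] in m, in world coordinates, good to about 4 mm: the middle of the surface that is visible of it).
- bot.tip_of(camera, name): "location" ([x, y, z] in m, in world coordinates, good to about 4 mm: a listed point, or the origin of a listed thing).
The state is a dict: "time_s": time; "joint_positions": joint angles; "joint_velocities": joint speeds; "joint_torque": joint torques, N m; "eef_pos": TCP position; "tool_rot": TCP orientation; "force": force on the tool from outside, world axes, zero at the start; "moment": the same for the moment, N m; "finger_gap": finger opening in m.
Only numpy, scipy, OpenCV 4.12 (cv2) and the standard library are available. Lean on these libraries where they do the work, as an engineer would, in place of code of your own. Each camera call takes 0.05 s, during which the arm holds its last target.

## Working session

There is one attempt and no reset: what is moved stays moved. The work goes in short steps, Python scripts to look and compute and a tool call to move; the robot and the scene stay as the last step left them, time stands still between calls to the robot, and variables do not carry over. Pictures are saved under pics/ and viewed, and the job is handed in when it is done.

Besides the shell and the picture viewer there is one more tool, called after "Emit:" as name(argument=value, ...), one argument or row to a line, values as JSON. carry_out: Moves the arm, as the interface text tells. Its arguments: {"type":"object","properties":{"rows":{"type":"array","items":{"type":"array","items":{"type":"array","items":{"type":"number"}}}},"grip":{"type":"number"}},"required":["rows"]}

```bash
ls; mkdir -p pics; python3 - <<'E'
from bench import bot
import cv2,numpy as np
np.set_printoptions(precision=4,suppress=True)
s=bot.get_state()
print({k:np.round(v,4) for k,v in s.items()})
for c in ["scene","side"]:
    im=bot.capture(c); cv2.imwrite(f"pics/{c}0.png",im[:,:,::-1])
    for n in ["marker","wheel_hub","pointer","red_tab","lock_key_top"]:
        r=bot.tip_of(c,n)
        print(c,n,[(np.round(d["location"],4),round(d["p"],2)) for d in r[:2]])
    k=bot.get_calibration(c); print(k["fx"],k["cx"],k["cy"],np.array(k["extrinsics"]))
print(np.array(bot.get_calibration("wrist")["hand_eye"]))
print(bot.get_state()["time_s"])
E
```

```text
pics
{'time_s': np.float64(0.0), 'joint_positions': array([ 1.0047,  0.2913, -0.1541,  1.1267,  0.    ,  1.4315]), 'joint_velocities': array([-0.0014, -0.0019, -0.0002,  0.0023, -0.0007, -0.0004]), 'joint_torque': array([  0.001 , -53.7145,  33.137 ,   0.0161,  -0.0002,   0.    ]), 'eef_pos': array([0.2171, 0.4775, 0.2307]), 'tool_rot': array([-1.3819, -0.8884,  0.8904]), 'force': array([-0.4291,  0.1345, -0.6603]), 'moment': array([ 0.0303, -0.0057, -0.0214]), 'finger_gap': np.float64(0.0853)}
scene marker [(array([0.5461, 0.0248, 0.0014]), 0.85), (array([ 0.5116, -0.5195,  0.002 ]), 0.34)]
scene wheel_hub [(array([0.5443, 0.0844, 0.0659]), 0.78)]
scene pointer [(array([0.5826, 0.0864, 0.0637]), 0.81)]
scene red_tab [(array([0.5   , 0.0606, 0.0683]), 0.58), (array([ 0.5562, -0.0427,  0.056 ]), 0.36)]
scene lock_key_top [(array([ 0.5549, -0.0441,  0.0557]), 0.61)]
426.42002554876444 318.6283652444724 199.68694677852207 [[-0.742   0.442  -0.504   1.3481]
 [ 0.6704  0.4873 -0.5595  0.8616]
 [-0.0017 -0.7531 -0.6579  1.0863]
 [ 0.      0.      0.      1.    ]]
side marker [(array([0.5507, 0.024 , 0.0036]), 0.97)]
side wheel_hub [(array([0.5419, 0.0838, 0.0674]), 0.72)]
side pointer [(array([0.5814, 0.0892, 0.0658]), 0.7), (array([0.5431, 0.0824, 0.0653]), 0.61)]
side red_tab [(array([0.5019, 0.0646, 0.0619]), 0.78), (array([0.5509, 0.0231, 0.0014]), 0.27)]
side lock_key_top [(array([ 0.5547, -0.049 ,  0.0537]), 0.42)]
467.7283206090251 310.6865684118276 199.79813003902726 [[ 0.7764 -0.4066  0.4815 -0.2491]
 [-0.6302 -0.5009  0.5933 -1.0077]
 [-0.     -0.7641 -0.6451  1.1413]
 [ 0.      0.      0.      1.    ]]
[[ 1.     -0.0003  0.0003  0.0001]
 [-0.0004 -0.3159  0.9488 -0.1424]
 [-0.0002 -0.9488 -0.3159  0.0817]
 [ 0.      0.      0.      1.    ]]
0.6
```

View pics/scene0.png

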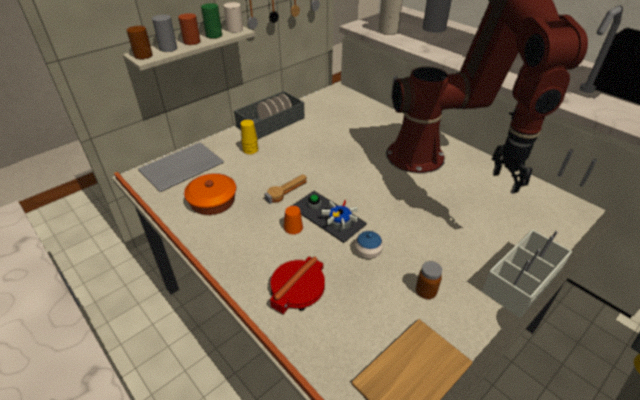

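View pics/side0.png

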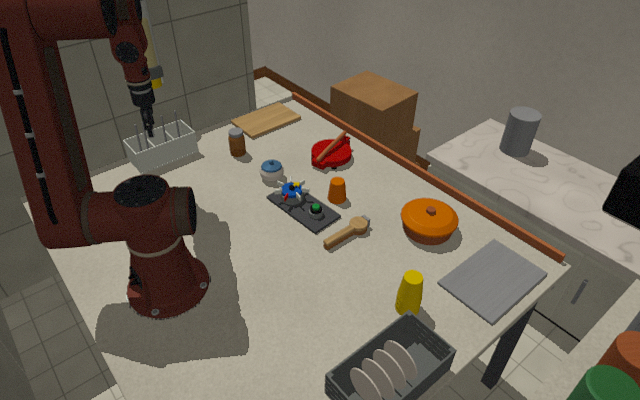

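```bash
cat > h.py <<'E'
from bench import bot
import cv2,numpy as np
from scipy.spatial.transform import Rotation as Ro
np.set_printoptions(precision=4,suppress=True)
def goal(pos,yaw,s=None):
    "shift/turn in tool axes to bring tool to pos, tool down with tool x at world heading yaw"
    s=s or bot.get_state(); R=Ro.from_rotvec(s["tool_rot"]); 
    x=np.array([np.cos(yaw),np.sin(yaw),0]); y=np.array([0,0,-1.]); G=Ro.from_matrix(np.c_[x,y,np.cross(x,y)])
    print("at",s["eef_pos"],"turn deg",(R.inv()*G).as_rotvec(degrees=True),"shift tool",1000*R.inv().apply(np.array(pos)-s["eef_pos"]),"mm; in goal axes",1000*G.inv().apply(np.array(pos)-s["eef_pos"]))
def px(p,c,name):
    pass
E
python3 - <<'E'
from h import *
s=bot.get_state();print(Ro.from_rotvec(s["tool_rot"]).as_matrix())
goal([.47,.06,.25],0.09);goal([.47,.06,.25],0.09+np.pi)
for c,(u,v) in {"scene":(340,215),"side":(300,200)}.items():
    im=bot.capture(c)[:,:,::-1]; cv2.imwrite(f"pics/{c}z.png",cv2.resize(im[v-45:v+45,u-65:u+65],None,fx=6,fy=6,interpolation=cv2.INTER_CUBIC))
E
```

```text
[[ 0.4139  0.     -0.9103]
 [ 0.9103  0.      0.4139]
 [ 0.     -1.     -0.    ]]
at [0.2173 0.4779 0.2313] turn deg [-0.0008 60.3908  0.0017] shift tool [-275.8474  -18.6959 -403.0037] mm; in goal axes [ 214.086   -18.6887 -438.9434]
at [0.2173 0.4779 0.2313] turn deg [   0.002  -119.6092    0.0009] shift tool [-275.8474  -18.6959 -403.0037] mm; in goal axes [-214.086   -18.6887  438.9434]
```

View pics/scenez.png

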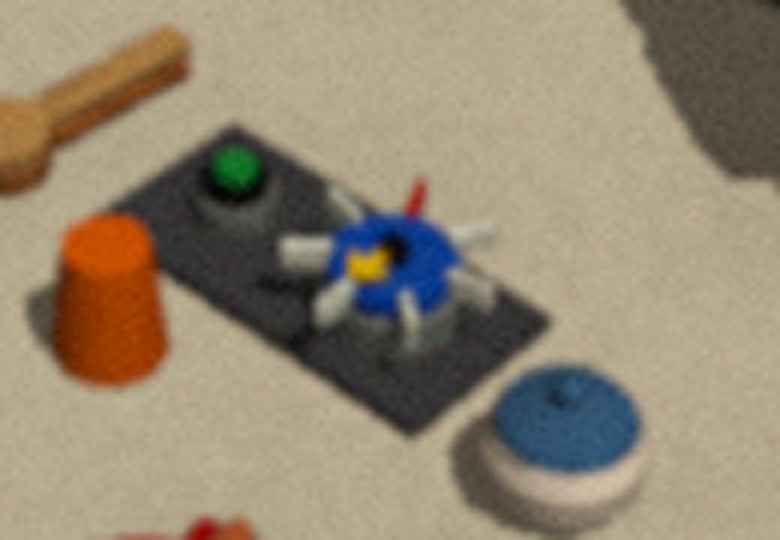

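View pics/sidez.png

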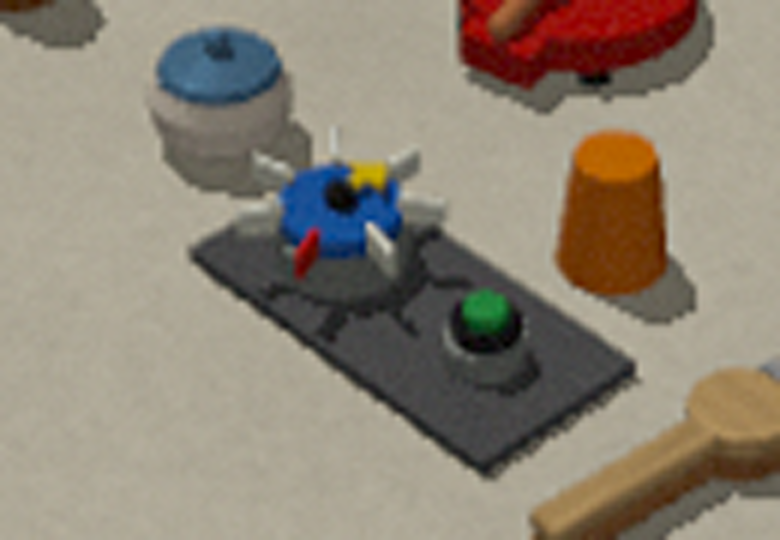

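Emit:
carry_out(
  rows=[
    [[-0.02,0,-0.03,0,0,0],[-0.034,-0.0024,-0.05,0,0,0],[-0.034,-0.0024,-0.05,0,0,0],[-0.034,-0.0024,-0.05,0,0,0],[-0.034,-0.0024,-0.05,0,0,0],[-0.034,-0.0024,-0.05,0,0,0],[-0.034,-0.0024,-0.05,0,0,0],[-0.034,-0.0024,-0.05,0,0,0],[-0.018,-0.002,-0.023,0,0,0],[0,0,0,0,0,0]],
  ],
  grip=-1,
)

```text
time_s: 1.95
eef_pos: [0.4708, 0.0581, 0.2501]
tool_rot: [-1.383, -0.887, 0.887]
force: [0.0, 0.0, -1.0]
finger_gap: 0.0002
```

Emit:
carry_out(
  rows=[
    [[0,0,0,0,10,0],[0,0,0,0,10,0],[0,0,0,0,10,0],[0,0,0,0,10,0],[0,0,0,0,10,0],[0,0,0,0,10,0],[0,0,0,0,0.4,0],[0,0,0,0,0,0],[0,0,0,0,0,0]],
  ],
)

```text
time_s: 3.08
eef_pos: [0.4698, 0.0601, 0.2501]
tool_rot: [-1.57, -0.072, 0.072]
force: [0.8, 0.8, -0.1]
finger_gap: -0.0002
```

```bash
python3 - <<'E'
from h import *
s=bot.get_state();print(s["time_s"],s["finger_gap"],s["force"])
goal([.47,.06,.25],0.09,s)
im=bot.capture("wrist"); cv2.imwrite("pics/w1.png",im[:,:,::-1])
for n in ["marker","wheel_hub","pointer","red_tab","lock_key_top"]:
    r=bot.tip_of("wrist",n)
    print(n,[(np.round(d["location"],4),round(d["p"],2)) for d in r[:2]])
E
```

```text
3.075 -0.0001990305229983758 [ 0.8067  0.7803 -0.1232]
at [0.4698 0.0601 0.2501] turn deg [-0.0033  0.1305 -0.    ] shift tool [ 0.1899  0.1293 -0.0854] mm; in goal axes [ 0.1901  0.1293 -0.085 ]
marker [(array([ 0.5475,  0.024 , -0.0042]), 0.85)]
wheel_hub [(array([0.5447, 0.0852, 0.0686]), 0.78)]
pointer [(array([0.5823, 0.0926, 0.0663]), 0.92)]
red_tab []
lock_key_top []
```

View pics/w1.png

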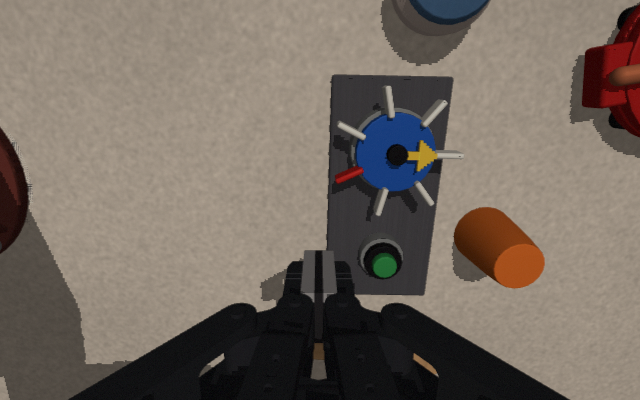

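```bash
cat >> h.py <<'E'
def wpx(pts,s=None,z=None):
    "wrist pixel+height -> world"
    s=s or bot.get_state(); k=bot.get_calibration("wrist"); H=np.array(k["hand_eye"])
    R=Ro.from_rotvec(s["tool_rot"]).as_matrix(); out=[]
    for u,v,h in pts:
        d=R@H[:3,:3]@np.array([(u-k["cx"])/k["fx"],(v-k["cy"])/k["fy"],1]); o=R@H[:3,3]+s["eef_pos"]
        out.append(o+d*(h-o[2])/d[2])
    return np.array(out)
E
python3 - <<'E'
from h import *
P=wpx([(397,154,.067),(438,156,.064),(384,265,.054),(462,155,.064),(349,175,.064),(333,76,.012),(453,78,.012),(425,295,.012),(327,293,.012)])
print(P)
h,k=P[0],P[2]; d=h-k; print("yaw",np.arctan2(-d[0],d[1]),np.hypot(*d[:2]), "edges",np.arctan2(*(P[6]-P[5])[[1,0]]),np.arctan2(*(P[7]-P[8])[[1,0]]),P[5:].mean(0))
E
python3 -c "
import cv2
im=cv2.imread('pics/w1.png');cv2.imwrite('pics/w1z.png',cv2.resize(im[65:305,260:500],None,fx=2.5,fy=2.5,interpolation=cv2.INTER_CUBIC))"
```

```text
[[ 0.5437  0.0863  0.067 ]
 [ 0.5848  0.0875  0.064 ]
 [ 0.5529 -0.0416  0.054 ]
 [ 0.6079  0.0906  0.064 ]
 [ 0.5003  0.0606  0.064 ]
 [ 0.4768  0.1531  0.012 ]
 [ 0.6032  0.1625  0.012 ]
 [ 0.624  -0.1031  0.012 ]
 [ 0.4965 -0.1116  0.012 ]]
yaw 0.07161754608068532 0.128289876721281 edges 0.0742548671079361 0.06609933438965217 [0.5501 0.0252 0.012 ]
```

View pics/w1z.png

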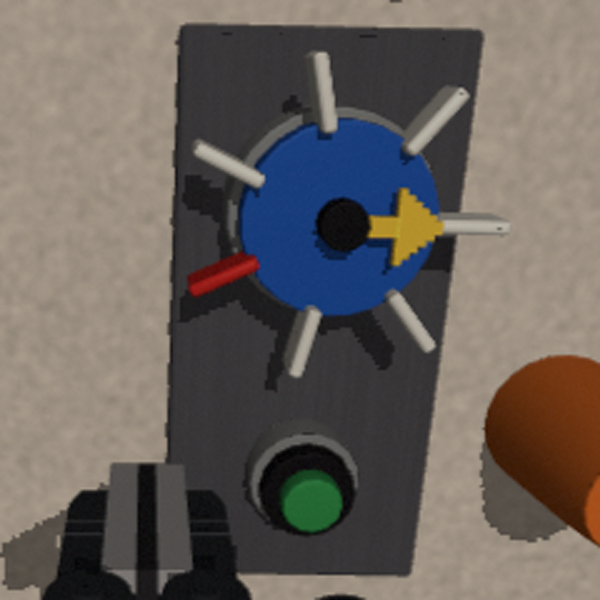

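```bash
cat >> h.py <<'E'
YAW=0.074; HUB=np.array([.544,.0853,0])
def mk(x,y,z): 
    c,s_=np.cos(YAW),np.sin(YAW); return HUB+[c*x-s_*y,s_*x+c*y,z]
def where():
    s=bot.get_state(); d=s["eef_pos"]-HUB; c,n=np.cos(YAW),np.sin(YAW)
    print("t",s["time_s"],"marker-frame mm",1000*np.array([c*d[0]+n*d[1],-n*d[0]+c*d[1],d[2]]),"F",s["force"])
E
python3 - <<'E'
from h import *
where(); goal(mk(-.054,.048,.048),YAW)
k=bot.get_calibration("wrist");print(k["fx"],k["cx"],k["cy"])
E
```

```text
t 3.375 marker-frame mm [-75.7682 -19.9492 250.106 ] F [ 0.2549  0.3476 -0.3706]
at [0.4699 0.0598 0.2501] turn deg [ 0.0014  0.9229 -0.0023] shift tool [ 22.8679 202.1034  67.5948] mm; in goal axes [ 21.7682 202.106   67.9492]
339.32503596593807 318.2674575309056 199.59917311941075
```

Emit:
carry_out(
  rows=[
    [[0,0,0,0,0.9,0],[0.01,0.03,0.035,0,0,0],[0.01,0.04,0.033,0,0,0],[0,0.04,0,0,0,0],[0,0.03,0,0,0,0],[0,0.03,0,0,0,0],[0,0.02,0,0,0,0],[0,0.012,0,0,0,0],[0,0,0,0,0,0]],
  ],
)

```text
time_s: 4.5
eef_pos: [0.4845, 0.1291, 0.0477]
tool_rot: [-1.57, -0.057, 0.059]
force: [-0.7, -0.2, 0.5]
finger_gap: 0.0
```

```bash
python3 - <<'E'
from h import *
where()
im=bot.capture("wrist"); cv2.imwrite("pics/w2.png",im[:,:,::-1])
E
```

```text
t 4.5 marker-frame mm [-56.138   48.0386  47.6901] F [-0.6579 -0.1786  0.4858]
```

View pics/w2.png

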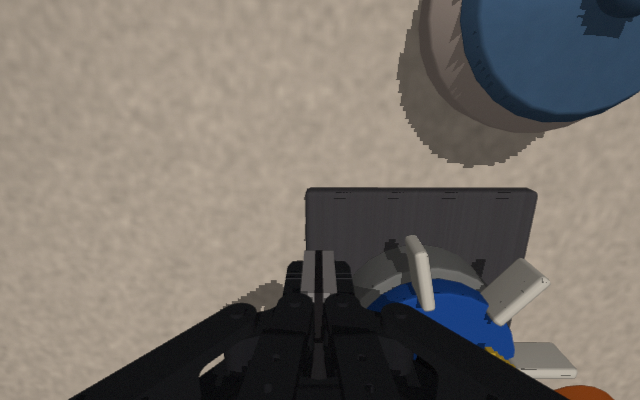

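Emit:
carry_out(
  rows=[
    [[0,0,-0.006,0,0,0],[0,0,-0.006,0,0,0],[0,0,-0.006,0,0,0],[0,0,-0.006,0,0,0],[0,0,-0.006,0,0,0],[0,0,-0.004,0,0,0]],
  ],
)

```text
time_s: 5.3
eef_pos: [0.4876, 0.0946, 0.0482]
tool_rot: [-1.57, -0.058, 0.058]
force: [-0.6, 0.8, -0.5]
finger_gap: -0.0
```

```bash
python3 - <<'E'
from h import *
where()
for c in ("scene","side"):
    im=bot.capture(c)[:,:,::-1]; u,v={"scene":(340,215),"side":(300,200)}[c]
    cv2.imwrite(f"pics/{c}2.png",cv2.resize(im[v-45:v+45,u-65:u+65],None,fx=6,fy=6,interpolation=cv2.INTER_CUBIC))
E
```

```text
t 5.3 marker-frame mm [-55.5769  13.4585  48.1642] F [-0.559   0.7639 -0.5047]
```

View pics/side2.png

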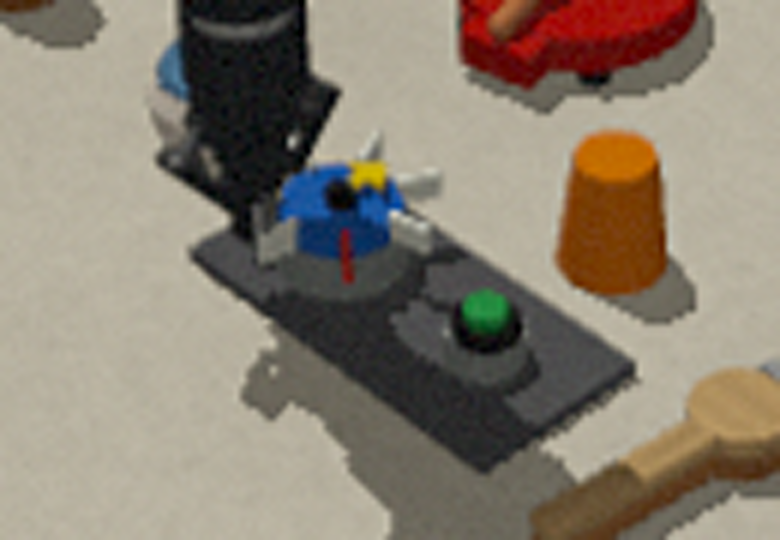

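View pics/scene2.png

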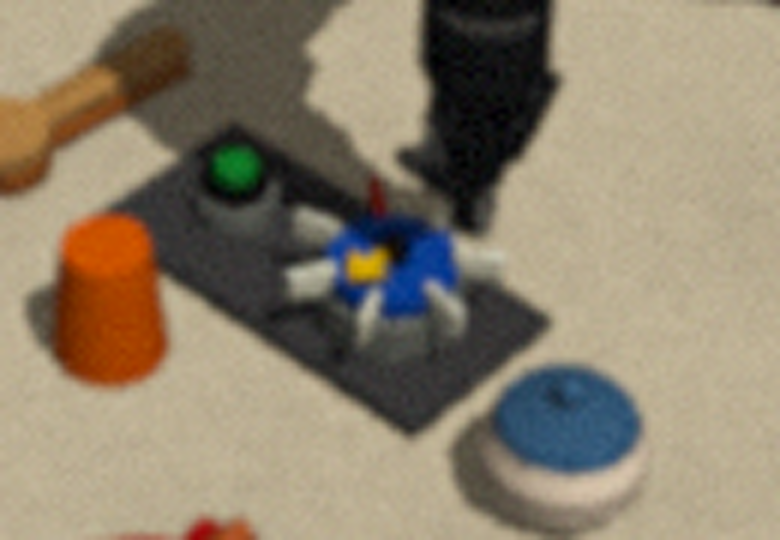

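Half-way through the first click: the red tab has turned on to about (345,255) in the side crop and the plate has not moved. I continue the sweep.

Emit:
carry_out(
  rows=[
    [[0,0,-0.005,0,0,0],[0,0,-0.005,0,0,0],[0,0,-0.004,0,0,0],[0,0,0,0,0,0],[0,0,0,0,0,0]],
  ],
)

```text
time_s: 6.02
eef_pos: [0.4884, 0.0813, 0.0481]
tool_rot: [-1.57, -0.058, 0.058]
force: [-0.2, -0.6, 0.5]
finger_gap: 0.0001
```

```bash
cat > look.py <<'E'
from h import *
import sys
where(); t=[]
for c in ("scene","side"):
    im=bot.capture(c)[:,:,::-1]; u,v={"scene":(340,215),"side":(300,200)}[c]
    t.append(cv2.resize(im[v-45:v+45,u-65:u+65],(390,270),interpolation=cv2.INTER_CUBIC))
    for n in ("red_tab","marker"):
        for d in bot.tip_of(c,n)[:1]:
            p=np.array(d["location"]); e=p-HUB; print(c,n,p,round(d["p"],2), round((np.arctan2(e[1],e[0])-YAW)/.8976,2) if n=="red_tab" else "")
cv2.imwrite(f"pics/{sys.argv[1]}.png",np.hstack(t))
E
python3 look.py c1
```

```text
t 6.025 marker-frame mm [-55.7878   0.0923  48.0986] F [-0.2165 -0.5628  0.5432]
scene red_tab [0.5343 0.0332 0.0709] 0.79 -2.04
scene marker [0.5445 0.0235 0.0025] 0.88 
side red_tab [0.5379 0.0369 0.0633] 0.67 -1.97
side marker [0.5485 0.0206 0.0008] 0.96
```

View pics/c1.png

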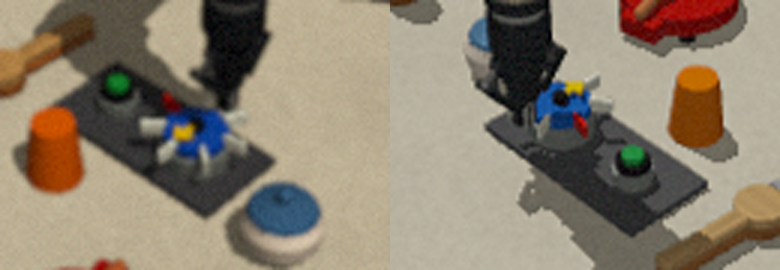

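One click done: the red tab is now at -2 clicks (both cameras), and the plate is where it was. I do the second.

Emit:
carry_out(
  rows=[
    [[-0.015,0,0,0,0,0],[-0.015,0,0,0,0,0],[0,0,0.024,0,0,0],[0,0,0.024,0,0,0],[0.015,0,0,0,0,0],[0.015,0,0,0,0,0],[0,0,0,0,0,0]],
  ],
)

```text
time_s: 7.2
eef_pos: [0.4856, 0.1293, 0.0481]
tool_rot: [-1.57, -0.059, 0.058]
force: [0.1, -0.4, -0.4]
finger_gap: 0.0005
```

Emit:
carry_out(
  rows=[
    [[0,0,-0.006,0,0,0],[0,0,-0.006,0,0,0],[0,0,-0.006,0,0,0],[0,0,-0.006,0,0,0],[0,0,-0.006,0,0,0],[0,0,-0.005,0,0,0],[0,0,-0.005,0,0,0],[0,0,-0.005,0,0,0],[0,0,-0.003,0,0,0],[0,0,0,0,0,0]],
  ],
)

```text
time_s: 8.45
eef_pos: [0.4885, 0.0811, 0.0481]
tool_rot: [-1.57, -0.058, 0.058]
force: [-0.2, 0.3, -0.8]
finger_gap: 0.0004
```

```bash
python3 look.py c2
```

```text
t 8.45 marker-frame mm [-55.6716  -0.1301  48.1285] F [-0.174   0.256  -0.7858]
scene red_tab [0.5781 0.0463 0.0696] 0.67 -1.03
scene marker [0.5471 0.0223 0.0016] 0.92 
side red_tab [0.5802 0.0517 0.0622] 0.5 -0.92
side marker [0.5506 0.0241 0.0014] 0.79
```

View pics/c2.png

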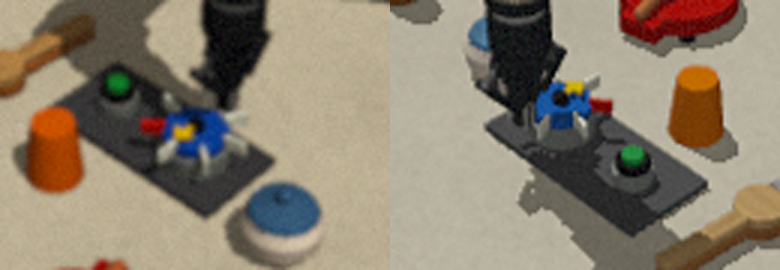

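Red tab now one click short (-1.03 / -0.92), marker unmoved. Last click.

Emit:
carry_out(
  rows=[
    [[-0.015,0,0,0,0,0],[-0.015,0,0,0,0,0],[0,0,0.024,0,0,0],[0,0,0.024,0,0,0],[0.015,0,0,0,0,0],[0.015,0,0,0,0,0],[0,0,0,0,0,0]],
  ],
)

```text
time_s: 9.62
eef_pos: [0.4857, 0.1293, 0.0481]
tool_rot: [-1.57, -0.059, 0.058]
force: [0.2, 0.1, 0.2]
finger_gap: 0.0003
```

Emit:
carry_out(
  rows=[
    [[0,0,-0.006,0,0,0],[0,0,-0.006,0,0,0],[0,0,-0.006,0,0,0],[0,0,-0.006,0,0,0],[0,0,-0.006,0,0,0],[0,0,-0.005,0,0,0],[0,0,-0.005,0,0,0],[0,0,-0.005,0,0,0],[0,0,-0.003,0,0,0],[0,0,0,0,0,0]],
  ],
)

```text
time_s: 10.88
eef_pos: [0.4885, 0.0811, 0.0481]
tool_rot: [-1.57, -0.058, 0.058]
force: [-0.1, 0.4, 0.4]
finger_gap: -0.0001
```

```bash
python3 look.py c3
```

```text
t 10.875 marker-frame mm [-55.6986  -0.1182  48.1237] F [-0.114   0.3905  0.4166]
scene red_tab [0.5963 0.0893 0.0673] 0.59 0.0
scene marker [0.5474 0.0248 0.0029] 0.58 
side red_tab [0.5956 0.0911 0.0621] 0.51 0.04
side marker [0.5503 0.0243 0.0017] 0.9
```

View pics/c3.png

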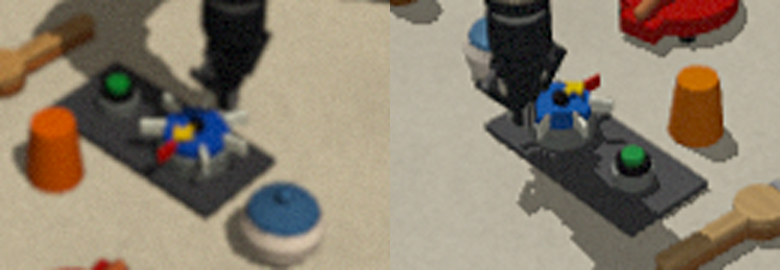

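Emit:
carry_out(
  rows=[
    [[-0.015,0,0,0,0,0],[-0.015,0,0,0,0,0],[0,-0.04,0,0,0,0],[0,-0.05,0,0,0,0],[0,-0.04,-0.02,0,0,0],[0.01,0,-0.04,0,0,0],[0,0,0,0,0,0],[0,0,0,0,0,0]],
  ],
)

```text
time_s: 12.18
eef_pos: [0.4724, 0.0202, 0.1778]
tool_rot: [-1.57, -0.057, 0.059]
force: [0.5, 0.6, -0.2]
finger_gap: 0.0001
```

```bash
python3 - <<'E'
from h import *
where()
im=bot.capture("wrist"); cv2.imwrite("pics/w3.png",im[:,:,::-1])
for n in ["wheel_hub","pointer","red_tab","lock_key_top"]:
    r=bot.tip_of("wrist",n)
    print(n,[(np.round(d["location"],4),round(d["p"],2)) for d in r[:2]])
E
```

```text
t 12.175 marker-frame mm [-76.1987 -59.6204 177.8282] F [ 0.54    0.6072 -0.2006]
wheel_hub []
pointer [(array([0.5852, 0.0909, 0.0643]), 0.97)]
red_tab [(array([0.595 , 0.0864, 0.0662]), 0.96)]
lock_key_top [(array([ 0.5586, -0.0432,  0.0533]), 0.95)]
```

View pics/w3.png

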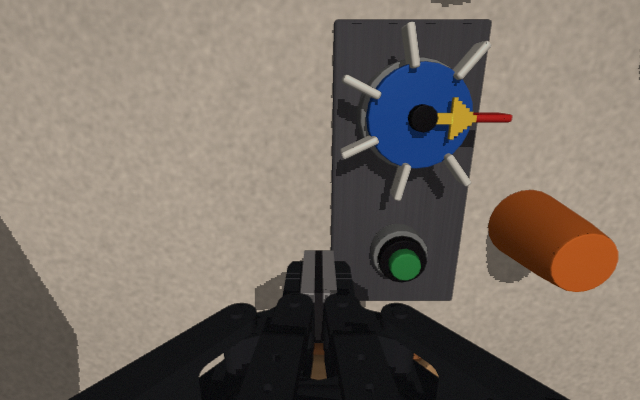

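```bash
python3 - <<'E'
from h import *
P=wpx([(405,265,.054),(423,118,.067),(512,118,.064)]);print(P)
d=P[1]-P[0];print(np.arctan2(-d[0],d[1]),np.hypot(*d[:2]))
print(mk(0,-.13,.054)); goal([.5545,-.0438,.1],YAW)
E
```

```text
[[ 0.5537 -0.0414  0.054 ]
 [ 0.5438  0.0861  0.067 ]
 [ 0.6101  0.0908  0.064 ]]
0.07756700991546372 0.1278642411851698
[ 0.5536 -0.0443  0.054 ]
at [0.4726 0.0206 0.1779] turn deg [-0.0115  0.0611 -0.0322] shift tool [ 76.9342  77.8439 -70.3614] mm; in goal axes [ 76.9654  77.9014 -70.2637]
```

Emit:
carry_out(
  rows=[
    [[0.03,0,-0.03,0,0,0],[0.03,0,-0.03,0,0,0],[0.017,0.02,-0.01,0,0,0],[0,0.05,0,0,0,0],[0,0.03,0,0,0,0],[0,0.015,0,0,0,0],[0,0.005,0,0,0,0],[0,0,0,0,0,0]],
  ],
)

```text
time_s: 13.42
eef_pos: [0.5554, -0.0441, 0.0588]
tool_rot: [-1.57, -0.059, 0.058]
force: [0.6, -0.9, 0.1]
finger_gap: -0.0005
```

```bash
python3 look.py k1
```

```text
t 13.425 marker-frame mm [   1.8129 -129.9219   58.8234] F [ 0.6117 -0.8778  0.1298]
scene red_tab [0.5948 0.0863 0.0703] 0.76 -0.06
scene marker [0.5461 0.0234 0.0035] 0.76 
side red_tab [0.5951 0.0928 0.0642] 0.88 0.08
side marker [0.5503 0.0247 0.0033] 0.65
```

View pics/k1.png

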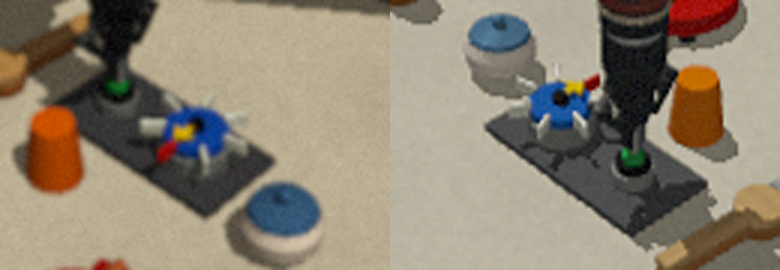

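The finger stands over the green key, in both views; 5 mm above its top. Shift 1 mm back and press to z ≈ 0.048.

Emit:
carry_out(
  rows=[
    [[-0.001,0.003,0,0,0,0],[0,0.003,0,0,0,0],[0,0.002,0,0,0,0],[0,0.002,0,0,0,0],[0,0,0,0,0,0]],
  ],
)

```text
time_s: 14.35
eef_pos: [0.5539, -0.0443, 0.0481]
tool_rot: [-1.57, -0.058, 0.058]
force: [-1.1, 0.2, 4.2]
finger_gap: -0.0
```

Emit:
carry_out(
  rows=[
    [[0,0.001,0,0,0,0],[0,0,0,0,0,0]],
  ],
)

```text
time_s: 14.6
eef_pos: [0.5539, -0.0443, 0.0479]
tool_rot: [-1.57, -0.059, 0.058]
force: [-4.4, 0.8, 14.0]
finger_gap: 0.0003
```

The key is on its stop (14 N, z barely moved). Now release it.

Emit:
carry_out(
  rows=[
    [[0,-0.003,0,0,0,0],[0,-0.006,0,0,0,0],[0,-0.03,0,0,0,0],[0,-0.05,0,0,0,0],[0,-0.04,0,0,0,0],[-0.04,-0.02,0,0,0,0],[-0.04,0,0.01,0,0,0],[0,0,0,0,0,0],[0,0,0,0,0,0]],
  ],
)

```text
time_s: 15.72
eef_pos: [0.4739, -0.0403, 0.1963]
tool_rot: [-1.57, -0.059, 0.058]
force: [0.3, -1.2, 0.5]
finger_gap: -0.0
```

```bash
python3 look.py k2; python3 - <<'E'
from h import *
im=bot.capture("wrist"); cv2.imwrite("pics/w4.png",im[:,:,::-1])
for n in ["red_tab","lock_key_top"]:
    print(n,[(np.round(d["location"],4),round(d["p"],2)) for d in bot.tip_of("wrist",n)[:2]])
E
```

```text
t 15.725 marker-frame mm [ -79.1673 -120.0712  196.3139] F [ 0.3351 -1.2136  0.4889]
scene red_tab [0.5947 0.0862 0.0694] 0.95 -0.06
side red_tab [0.5949 0.0923 0.0634] 0.76 0.07
side marker [ 0.5508  0.0231 -0.0009] 0.94 
red_tab [(array([0.5928, 0.0868, 0.0643]), 0.97), (array([ 0.6845, -0.0149, -0.0005]), 0.73)]
lock_key_top [(array([ 0.5589, -0.0437,  0.0556]), 0.96), (array([ 0.5845, -0.1909, -0.0011]), 0.58)]
```

View pics/k2.png

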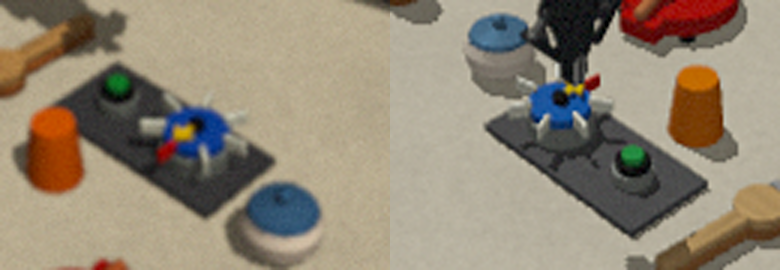

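View pics/w4.png

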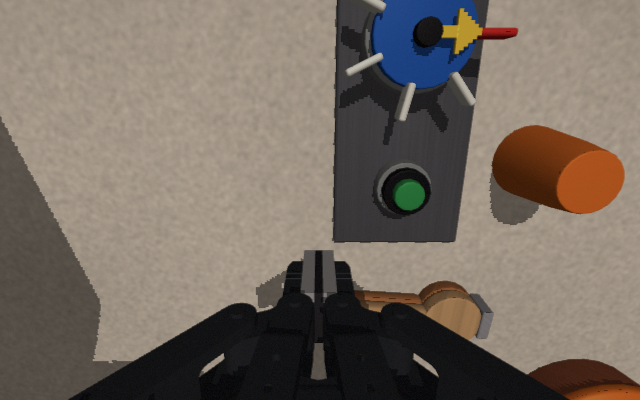

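The red tab lies in line with the arrow (517,32 in the wrist picture). The key is up again (409,195). The plate, cup, squeezer and bowl are where they were, and the gripper is clear of everything. I hand in.

```bash
python3 -c "
from bench import bot
print(bot.hand_in())"
```

```text
the job is handed in; nothing more can be done
None
```

The day marker is set: the red tab stands at the yellow arrow, and the lock key was pressed to its stop and released. I handed the job in at about 16 s.

- **Wheel:** it started three clicks short. I flicked it on three clicks with the shut fingertips and checked it after each one.
- **Key:** I pressed it straight down until it met its stop, with the fingertip at z ≈ 0.048 m and 14 N on the wrist. Then I lifted the arm clear.
- **Last checks:** the two room cameras put the red tab at -0.06 and +0.07 clicks of the arrow, within their error. The wrist picture shows it in line with the arrow. The key is up, with its top read at 0.056 m against 0.054 m nominal. The marker has not visibly moved.
- **Bystanders:** the bowl, cup and squeezer look unmoved. I did not check the cup stack and jar again at the end, but the arm did not go near them during the work.
- **Missed or disagreeing readings:** the scene camera missed the marker in the last look. The wrist camera also gave weaker false second hits for the red tab (0.73) and the key (0.58). The networks' key position from the wrist was about 4 mm in x from my own pixel measurement, and I pressed at my own.

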